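Close up the fuse base on its rail and snap in its fuse

ROBOT

A 6-joint arm with a two-finger parallel gripper is mounted at the origin on the work surface. World frame = base frame: x ahead of the robot, y to its left, z up, the work surface at z = 0. Lengths are in m, angles in rad, forces in N, time in s.
With the tool pointing down it reaches from about 0.35 to 0.975 m from the base axis. Payload 4.9 kg.
Tool frame: the origin (TCP) lies midway between the tips of the shut fingers; the grasp point (between the pads) lies 19 mm behind it; z points along the fingers, y is the line along which they close (so a half turn about z gives the same grasp; the last joint's range is limited). The gripper opens to 85 mm and grips with 20 to 120 N. Pads are 22 mm wide; open, the fingers measure 114 mm over their backs; the gripper's body (76 mm by 85 mm) begins 54 mm behind the grasp point. The pads swing forward as they close: fully open they stand 13 mm farther back than shut.
Start: joints at [1.129, 0.053, 1.613, -0, 1.476, -0.119], TCP at [0.198, 0.593, 0.231] pointing down, gripper open.
Joint ranges: [-3.01, 3.01], [-1.01, 2.22], [0.06, 2.58], [-1.02, 4.17], [0.09, 2.62], [-3.14, 3.14]. Speed limits (rad/s): [2.57, 2.57, 3.14, 3.14, 3.14, 3.14].

INTERFACE

Orientations are given as a rotation vector (axis times angle).
In Python, from station import ctrl gives the robot as it stands.
- The arm moves only by the tool step_arm, never from a script. Its argument "targets" is a list of rows, each an object with "travel": the shift along the world's x, y, z as a fraction of full scale, a list of three; "angular": the turn, a rotation vector about the world's x, y, z as a fraction of full scale, a list of three; "gripper": the opening, from 0 (shut) to 1 (fully open). In form: [{"travel": [x, y, z], "angular": [rx, ry, rz], "gripper": gripper}, ...]. A call has 1 to 10 rows; each row is the pose to reach, as a shift and turn from the pose commanded when the call began; what a row does not reach only later rows make up. Full scale, the value 1, is 0.6 m for a shift and pi/4 rad for a turn. A row lasts 1/10 s, in which the tool goes at most 50 mm and 8.59 degrees, less where a joint would pass 70% of its speed; a pose out of reach is approached as far as the arm can. A call with a number of a shift or a turn outside -1 to 1 is refused whole. A call with a gripper value outside its range is refused whole. The fingers move at their own pace and stop on an object; "squeeze" is the grip in N (left out, the last holds). Time passes only in rows, so rows that repeat a pose let the fingers close. It gives the time, the measured TCP pose, the force, the opening and the grip force at its end, in the units of the state.
- ctrl.get_obs(): the state, without advancing time (a new reading comes with each control period).
- ctrl.get_image(name): name is "side" or "top" or "wrist"; returns a dict with "img" (384x512x3 uint8, red, green, blue), "fx", "fy", "cx", "cy" (pixels), "rvec" (rotation vector, rad) and "tvec" (3), from world to camera coordinates, as OpenCV has them. Camera axes: x right, y down, z forward; pixel columns grow to the right and rows downward; lengths in m; the calibration is good to about 2 mm. A picture is of the moment at which its call begins. There is no depth.
- ctrl.finish_job(): hands the job in; it is judged then, once.
The state is a dict: "t": time; "q": joint angles; "dq": joint speeds; "effort": joint torques, N m; "tool_pos": TCP position; "tool_rot": TCP orientation; "contact_force": force on the tool from outside, world axes, zero at the start; "wrist_torque": the same for the moment, N m; "opening": finger opening in m; "grip_force": force on a finger pad.
Only numpy, scipy, OpenCV 4.12 (cv2) and the standard library are available. Lean on these libraries where they do the work, as an engineer would, in place of code of your own. Each camera call takes 0.05 s, during which the arm holds its last target. There are 200 camera calls.

TASK

Finish the fuse row on the mounting plate: slide the empty fuse base along its rail until it butts flush against its neighbour, and fit it with the thickest fuse from the tray, snapped sideways down into the base's two spring clips and fully home like the two fuses beside it. The tray lane only lets you take the fuse by its end faces and the base only has room for fingers across its middle, so lay the fuse down on the rubber mat, let go and take it afresh; do not drop it. Leave the two thinner fuses lying in the tray.

Things in the scene. Friction and masses are not known exactly. Their poses are not given: they have to be found in the camera images.
- fuse: The fuse to fit, the thickest of three in the tray: cylinder 22 mm in diameter, 58 mm long, white ceramic with a 14 mm bright metal ferrule at each end (ends alike), 50 to 80 g. Origin at its centre, x along its axis. It starts lying along one lane of the tray (which one varies), its axis 15.7 mm above the bench.
- fuse_mid: A thinner fuse, 14 mm in diameter, 51 mm long; origin at its centre, x along its axis. Stays in its lane of the tray.
- fuse_thin: The thinnest fuse, 10 mm in diameter, 38 mm long; origin at its centre, x along its axis. Stays in its lane of the tray.
- tray: Grey fixed tray, 152 (x) by 136 mm (y), 26 mm high, three lanes along its x, 44 mm apart, each 144 mm long and 40 mm wide inside. The lane floor is a shallow V, 4 mm above the bench in the middle, 11 mm at the walls, so fuses lie mid-lane. Beside the thick fuse there are only 9 mm, no room for fingers; beyond each of its ends 30 mm or more. Origin: centre of its underside.
- mat: Flat black rubber mat fixed to the bench, 210 mm (its x) by 140 mm (its y), 3 mm thick; a clear place to lay the fuse down. A fuse laid on it stays where it is put and does not roll. Origin at the centre of its underside (bench level).
- base (a joint): How far the empty fuse base stands from its neighbour, in m: 0 = butted flush (hard stop), growing as it slides away along the rail (the seat's -y). Starts at 15 to 40 mm. It slides stiffly, about 4 N, and stays where it is left; a fuse pressed in a little off-centre can drag it along.
- seat (a point): Centre of the fuse when home in the empty base, 50 mm above the bench; moves with the base. x along the fuse, y along the rail to the neighbour, z up. The base is a black block 120 (x) by 48 mm (y), its deck 24 mm below this point. Black terminal shrouds 42 mm wide stand at both ends, 34 to 60 mm out along x, tops 12 mm above this point: no room for fingers at the fuse's ends.
- clip_A (a point): Centre of one of the empty base's two brass C clips (on the seated fuse's axis, 21.5 mm from the seat along -x; same axes as the seat). The clip is 9 mm wide along x, so the fingers have a 34 mm gap between the two clips. Its flared mouth opens upward, 29 mm wide at 16 mm above this point; the sprung throat is 15 mm wide, 8 mm above it.
- clip_B (a point): Centre of one of the empty base's two brass C clips (on the seated fuse's axis, 21.5 mm from the seat along +x; same axes as the seat). Like clip A. A fuse laid in the two mouths lies about 17 mm too high; 15 to 20 N pressed straight down snaps it in, and it then rests on a firm saddle at the seat's height.
- side_face (a point): Middle of the empty base's outer side face, the one to push on (normal along the seat's -y), 18 mm above the bench; the flat face is 120 mm long and spans 11 to 26 mm above the bench. The rail, 35 mm wide, its top 10.5 mm above the bench, runs on beyond it; the mounting plate is 3 mm thick.
- neighbour (a point): Centre of the fuse already fitted in the next base (fixed, same shape, same axes as the seat), on the same row; when the empty base is flush, its seat is 48 mm from here. This fuse's near side is then 37 mm from the seat.
Mind the look-alikes: they are no part of the job. Leave any red look-alike of the fuse alone.

How it is judged:
On the way:
1. the fuse has been laid down on the mat and let go (z of fuse in the frame of mat between 0.01 and 0.017 m and x of fuse in the frame of mat between -0.105 and 0.105 m and y of fuse in the frame of mat between -0.07 and 0.07 m and contact force between fuse and the fingers below 0.1 N and linear speed of fuse below 0.05 m/s), for 0.2 s.
At the end, for the whole second after the job is handed in: The base is flush with its neighbour (gap under 1.5 mm); the thick fuse is home in both clips of that base, its centre within 2 mm of the seated axis sideways and in height, within 6 mm along it, parallel within 0.06 rad, at rest; the two thinner fuses lie in the tray (value of joint base below 0.0015 m and x of fuse in the frame of seat between -0.006 and 0.006 m and y of fuse in the frame of seat between -0.002 and 0.002 m and z of fuse in the frame of seat between -0.003 and 0.002 m and angle between the x axis of fuse and the x axis of seat, either way round below 0.06 rad and linear speed of fuse below 0.02 m/s and z of each of fuse_mid, fuse_thin in the frame of tray below 0.026 m and x of fuse_mid in the frame of tray between -0.076 and 0.076 m and y of fuse_mid in the frame of tray between -0.068 and 0.068 m and x of fuse_thin in the frame of tray between -0.076 and 0.076 m and y of fuse_thin in the frame of tray between -0.068 and 0.068 m); the robot touches nothing.
It fails at once if the fuse is dropped or thrown (faster than 0.6 m/s with no finger on it) (linear speed of fuse above 0.6 m/s and contact force between fuse and the fingers below 0.01 N).
It also fails if it takes over 58 s, if anything falls off the work surface, if the arm or the gripper's body presses on something with over 40 N, if the wrist force passes 120 N, or if a joint passes its speed limit or range.

## Working session

There is one attempt and no reset: what is moved stays moved. The work goes in short steps, Python scripts to look and compute and a tool call to move; the robot and the scene stay as the last step left them, time stands still between calls to the robot, and variables do not carry over. Pictures are saved under pics/ and viewed, at most 10 in all, crops included, and the job is handed in when it is done.

Besides the shell and the picture viewer there is one more tool, called after "Request:" as name([rows], argument=value, ...), one row to a line, values as JSON. step_arm: Moves the arm, as the interface text tells. Its arguments: {"type":"object","properties":{"targets":{"type":"array"},"squeeze":{"type":"number"}},"required":["targets"]}

```bash
mkdir -p pics; cat > h.py <<'E'
import numpy as np, cv2
from station import ctrl
def cam(n):
    d=ctrl.get_image(n); d['R']=cv2.Rodrigues(np.array(d['rvec'],float))[0]; d['t']=np.array(d['tvec'],float); return d
def ray(d,u,v):
    r=d['R'].T@np.array([(u-d['cx'])/d['fx'],(v-d['cy'])/d['fy'],1]); return -d['R'].T@d['t'], r
def onz(d,u,v,z):
    o,r=ray(d,u,v); return o+r*(z-o[2])/r[2]
def proj(d,p):
    c=d['R']@np.array(p,float)+d['t']; return np.array([d['fx']*c[0]/c[2]+d['cx'],d['fy']*c[1]/c[2]+d['cy']])
def save(n,im): cv2.imwrite('pics/'+n+'.png',cv2.cvtColor(im,cv2.COLOR_RGB2BGR))
E
python3 - <<'E'
from h import *
for n in ('top','side'):
    d=cam(n); save(n+'0',d['img']); np.save(n+'0.npy',d,allow_pickle=True); print(n,d['fx'],ray(d,256,192))
print(ctrl.get_obs())
E
```

```text
top 469.1298905318342 (array([ 0.30992917, -0.07731061,  1.19828371]), array([ 0.17280756,  0.01266021, -0.98509449]))
side 499.4530293724536 (array([-0.01548522, -0.89883882,  0.9063693 ]), array([ 0.40580901,  0.64214081, -0.65038834]))
{'t': 0.1, 'q': array([ 1.12898303e+00,  5.32836038e-02,  1.61416824e+00, -8.04557020e-06,
        1.47600119e+00, -1.18993675e-01]), 'dq': array([ 3.10173785e-04, -1.96606809e-03, -3.18920196e-03,  5.81085756e-05,
        1.27275500e-03,  2.73091634e-04]), 'effort': array([ 3.07174187e-04, -3.94900632e+01, -3.71364033e+01, -1.35893679e-04,
        3.87581866e-03,  5.66224699e-06]), 'tool_pos': array([0.19802912, 0.59219815, 0.23018355]), 'tool_rot': array([-5.04801991e-01, -3.10025566e+00,  2.81116257e-03]), 'contact_force': array([-0.82384583,  0.49782782,  0.59438417]), 'wrist_torque': array([-0.08269214, -0.03685778, -0.00279784]), 'grip_force': 0.0, 'opening': 0.08485861299342004}
```

View pics/top0.png

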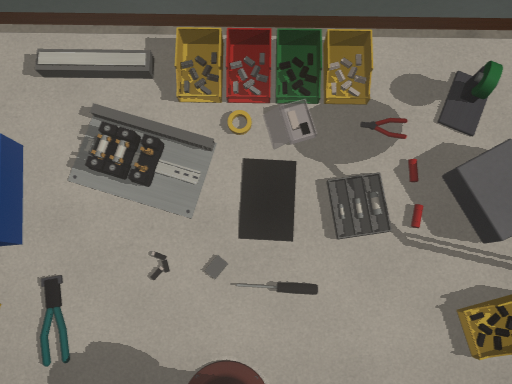

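View pics/side0.png

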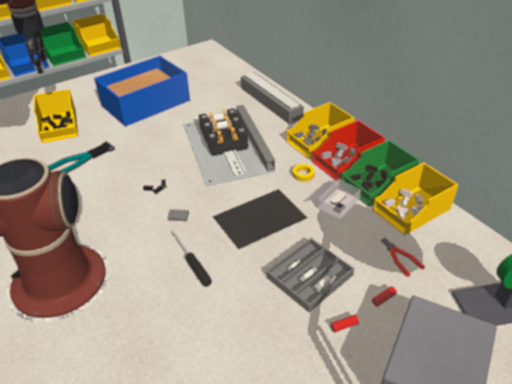

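Top view: mounting plate about (143,160) with the empty base at (146,160); mat at (268,200); tray at (358,206). Its lanes hold candidates at (341,212), (359,208) and (376,203). Red look-alikes lie at (413,170) and (417,215). Next I'll enlarge the tray and the base.

```bash
python3 - <<'E'
from h import *
d=np.load('top0.npy',allow_pickle=True).item(); im=d['img']
a=cv2.resize(im[165:245,320:400],(400,400),interpolation=cv2.INTER_CUBIC)
b=cv2.resize(im[110:190,80:160],(400,400),interpolation=cv2.INTER_CUBIC)
save('zoom1',np.hstack([a,b]))
E
```

```text
(no output)
```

View pics/zoom1.png

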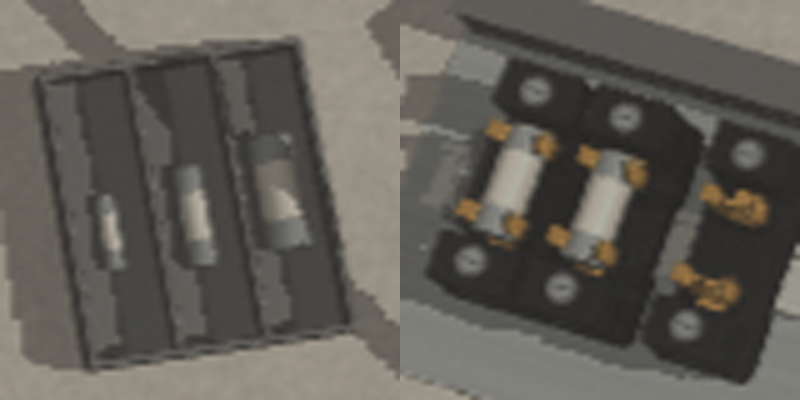

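The zoom shows the thick fuse in the right-hand lane at zoom (277,190), i.e. pixel (375.4,203). It is clearly wider and longer than the mid (zoom 195,215) and thin (zoom 110,232) fuses, and white, not red. In the right half, the empty base has screws at (748,153) and (686,325).

```bash
python3 - <<'E'
from h import *
d=np.load('top0.npy',allow_pickle=True).item()
T=lambda u,v:(320+u/5-.4,165+v/5-.4); B=lambda u,v:(80+(u-400)/5-.4,110+v/5-.4)
c=np.array([onz(d,*T(*p),.026) for p in [(38,75),(300,40),(350,325),(88,370)]])[:,:2]
print('tray',c.mean(0),[np.linalg.norm(c[i]-c[(i+1)%4]) for i in range(4)])
ax=(c[0]+c[1]-c[2]-c[3])/2; print('yaw',np.degrees(np.arctan2(ax[1],ax[0])))
e=[onz(d,*T(*p),.0157)[:2] for p in [(268,140),(288,245)]]; print('fuse',(e[0]+e[1])/2,e[0]-e[1],np.linalg.norm(e[0]-e[1]))
m=np.array([onz(d,*p,.003)[:2] for p in [(243,159),(296,159),(294,241),(240,239)]]);print('mat',m.mean(0),m)
for n,p,q in [('empty',(748,153),(686,325)),('nb',(626,117),(562,287)),('nb2',(536,91),(470,260))]:
    a=onz(d,*B(*p),.062)[:2];b=onz(d,*B(*q),.062)[:2];print(n,(a+b)/2,np.linalg.norm(a-b),np.degrees(np.arctan2(*(a-b)[::-1])))
o=ctrl.get_obs(); R=cv2.Rodrigues(o['tool_rot'])[0]; print(R)
w=cam('wrist'); print('wrist cam',ray(w,256,192),w['fx'])
print('cam in tool',R.T@(ray(w,0,0)[0]-o['tool_pos']),'axes',R.T@w['R'].T)
E
```

```text
tray [ 0.48665692 -0.32110466] [np.float64(0.1357223825946361), np.float64(0.14680038138972143), np.float64(0.13347630424022844), np.float64(0.1512686694242693)]
yaw 8.302951937268697
fuse [ 0.4931862  -0.36616754] [0.05393883 0.00845357] 0.05459725588568139
mat [ 0.50220001 -0.09387323] [[ 0.60694479 -0.02642496]
 [ 0.60895312 -0.16538468]
 [ 0.39491626 -0.16034091]
 [ 0.39798586 -0.02334237]]
empty [0.59310548 0.22047399] 0.092317571262748 -15.98243663708706
nb [0.61126482 0.28320917] 0.09192498258440467 -16.213290023385518
nb2 [0.62432096 0.32983734] 0.09193174865834206 -16.493975882725188
[[-9.48344847e-01  3.17240334e-01 -7.88216452e-04]
 [ 3.17241242e-01  9.48343374e-01 -1.68516006e-03]
 [ 2.12899108e-04 -1.84816763e-03 -9.99998269e-01]]
wrist cam (array([0.13646003, 0.61251311, 0.37254363]), array([ 0.23836508, -0.07182578, -0.96860262])) 270.5665878263302
cam in tool [ 0.06486379 -0.00052974 -0.14234554] axes [[ 2.30240385e-04 -9.66130815e-01 -2.58052699e-01]
 [ 9.99999944e-01  1.59532601e-04  2.94943670e-04]
 [-2.43786350e-04 -2.58052753e-01  9.66130797e-01]]
```

Sizes check out: tray is 135×150 mm, base pitch is 48.4 mm, and the base gap is about 17 mm. I'm moving to the push side of the base with the tool y axis along the rail.

Request:
step_arm([
  {"travel":[0.628,-0.722,-0.05],"angular":[0,0,0.05],"gripper":0},
  {"travel":[0.628,-0.722,-0.05],"angular":[0,0,0.05],"gripper":0},
  {"travel":[0.628,-0.722,-0.05],"angular":[0,0,0.05],"gripper":0},
  {"travel":[0.628,-0.722,-0.05],"angular":[0,0,0.05],"gripper":0},
  {"travel":[0.628,-0.722,-0.05],"angular":[0,0,0.05],"gripper":0},
  {"travel":[0.628,-0.722,-0.05],"angular":[0,0,0.05],"gripper":0},
  {"travel":[0.628,-0.722,-0.05],"angular":[0,0,0.05],"gripper":0},
  {"travel":[0.628,-0.722,-0.05],"angular":[0,0,0.05],"gripper":0},
  {"travel":[0.628,-0.722,-0.05],"angular":[0,0,0.05],"gripper":0},
  {"travel":[0.628,-0.722,-0.05],"angular":[0,0,0.05],"gripper":0},
])

```text
t: 1.15
tool_pos: [0.5268, 0.2141, 0.2049]
tool_rot: [-0.444, -3.11, -0.0]
contact_force: [-0.1, 0.3, 0.6]
opening: -0.0001
grip_force: 0.0
```

Request:
step_arm([
  {"travel":[0,0,0],"angular":[0,0,0],"gripper":0},
  {"travel":[0,0,0],"angular":[0,0,0],"gripper":0},
])

```text
t: 1.35
tool_pos: [0.5261, 0.2151, 0.2046]
tool_rot: [-0.447, -3.108, 0.0]
contact_force: [-1.0, -0.4, -0.3]
opening: -0.0
grip_force: 0.0
```

```bash
python3 - <<'E'
from h import *
w=cam('wrist'); np.save('w1.npy',w,allow_pickle=True); save('w1',w['img'])
E
```

```text
(no output)
```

View pics/w1.png

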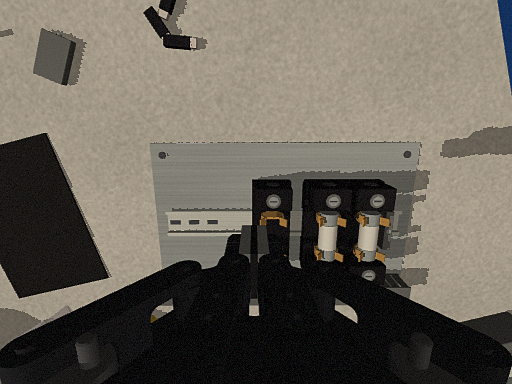

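Wrist view: the near screws are at (274,201) for the empty base and (334,201) for the neighbour. The neighbour's fuse is at about (328,237).

```bash
python3 - <<'E'
from h import *
d=np.load('w1.npy',allow_pickle=True).item(); im=d['img'].astype(int)
for p in [(274,201),(334,201),(376,201)]: print(onz(d,*p,.062))
m=((im.min(2)>150)&(im.max(2)-im.min(2)<40)).astype(np.uint8)
m[:, :290]=0; m[:215]=0;m[265:]=0; m[:,400:]=0
n,l,s,c=cv2.connectedComponentsWithStats(m)
for i in range(1,n):
    if s[i,4]>80: print(s[i],c[i],onz(d,*c[i],.05), [onz(d,s[i,0]+k,c[i,1],.05)[:2] for k in (0,s[i,2])])
yy=np.array([.279,.960]);xx=np.array([.960,-.279])
for p in [(262,181),(292,181),(253,181),(304,181),(151,142),(420,142)]: q=onz(d,*p,.062 if p[1]>150 else .003);print(p,q)
E
```

```text
[0.54992814 0.23093427 0.062     ]
[0.56848288 0.29409022 0.062     ]
[0.58147118 0.33829932 0.062     ]
[320 226  13  25 242] [326.20661157 237.97107438] [0.61509086 0.27826394 0.05      ] [array([0.61301487, 0.27119774]), array([0.61736312, 0.28599818])]
[361 226  15  25 258] [367.83333333 238.08527132] [0.62915919 0.32562968 0.05      ] [array([0.62687331, 0.31784906]), array([0.6318911 , 0.33492847])]
(262, 181) [0.52467001 0.22444659 0.062     ]
(292, 181) [0.53376763 0.25541269 0.062     ]
(253, 181) [0.52194073 0.21515675 0.062     ]
(304, 181) [0.53740667 0.26779913 0.062     ]
(151, 142) [0.45017754 0.10311851 0.003     ]
(420, 142) [0.5450519  0.42604751 0.003     ]
```

Request:
step_arm([
  {"travel":[0.083,-0.095,0],"angular":[0,0,0],"gripper":0},
  {"travel":[0.083,-0.095,0],"angular":[0,0,0],"gripper":0},
  {"travel":[0.083,-0.095,-0.15],"angular":[0,0,0],"gripper":0},
  {"travel":[0.083,-0.095,-0.25],"angular":[0,0,0],"gripper":0},
  {"travel":[0.083,-0.095,-0.311],"angular":[0,0,0],"gripper":0},
  {"travel":[0.083,-0.095,-0.311],"angular":[0,0,0],"gripper":0},
  {"travel":[0.083,-0.095,-0.311],"angular":[0,0,0],"gripper":0},
])

```text
t: 2.1
tool_pos: [0.5721, 0.1603, 0.0144]
tool_rot: [-0.439, -3.104, 0.003]
contact_force: [-1.0, 0.2, -0.0]
opening: 0.0001
grip_force: 0.0
```

Request:
step_arm([
  {"travel":[0.005,0.016,0.005],"angular":[0,0,0],"gripper":0},
  {"travel":[0.009,0.032,0.005],"angular":[0,0,0],"gripper":0},
  {"travel":[0.012,0.04,0.005],"angular":[0,0,0],"gripper":0},
  {"travel":[0.0135,0.046,0.005],"angular":[0,0,0],"gripper":0},
  {"travel":[0.015,0.052,0.005],"angular":[0,0,0],"gripper":0},
  {"travel":[0.017,0.058,0.005],"angular":[0,0,0],"gripper":0},
  {"travel":[0.017,0.058,0.005],"angular":[0,0,0],"gripper":0},
])

```text
t: 2.8
tool_pos: [0.5863, 0.1937, 0.0219]
tool_rot: [0.444, 3.11, -0.0]
contact_force: [-0.6, -1.8, 1.3]
opening: -0.0001
grip_force: 1.1
```

Request:
step_arm([
  {"travel":[0.0014,0.005,-0.004],"angular":[0,0,0],"gripper":0},
  {"travel":[0.0028,0.01,-0.004],"angular":[0,0,0],"gripper":0},
  {"travel":[0.0042,0.015,-0.004],"angular":[0,0,0],"gripper":0},
  {"travel":[0.0042,0.015,-0.004],"angular":[0,0,0],"gripper":0},
])

```text
t: 3.2
tool_pos: [0.589, 0.2031, 0.0195]
tool_rot: [0.444, 3.109, 0.001]
contact_force: [-0.5, -2.4, 3.7]
opening: 0.0002
grip_force: 4.6
```

Request:
step_arm([
  {"travel":[0.0014,0.005,0],"angular":[0,0,0],"gripper":0},
  {"travel":[0.0028,0.01,0],"angular":[0,0,0],"gripper":0},
  {"travel":[0.0028,0.01,0],"angular":[0,0,0],"gripper":0},
])

```text
t: 3.5
tool_pos: [0.5897, 0.2056, 0.0194]
tool_rot: [-0.442, -3.109, 0.012]
contact_force: [-4.1, -14.7, 10.5]
opening: 0.0001
grip_force: 10.4
```

Request:
step_arm([
  {"travel":[0.0014,0.005,0],"angular":[0,0,0],"gripper":0},
  {"travel":[0.0028,0.01,0],"angular":[0,0,0],"gripper":0},
  {"travel":[0.0028,0.01,0],"angular":[0,0,0],"gripper":0},
])

```text
t: 3.8
tool_pos: [0.5899, 0.2061, 0.0194]
tool_rot: [-0.44, -3.104, 0.031]
contact_force: [-10.1, -32.8, 19.5]
opening: -0.0003
grip_force: 23.2
```

Hard stop reached: the force jumped from 4 N to 35 N over 0.5 mm. Backing off, lifting, and going over the tray.

Request:
step_arm([
  {"travel":[-0.009,-0.04,0],"angular":[0,0,0],"gripper":0},
  {"travel":[-0.012,-0.05,0.08],"angular":[0,0,0],"gripper":0},
  {"travel":[-0.012,-0.06,0.15],"angular":[0,0,0],"gripper":0},
  {"travel":[-0.162,-0.95,0.3],"angular":[0,0,-1],"gripper":0.5},
  {"travel":[-0.162,-0.95,0.3],"angular":[0,0,-1],"gripper":1},
  {"travel":[-0.162,-0.95,0.3],"angular":[0,0,-1],"gripper":1},
  {"travel":[-0.162,-0.95,0.3],"angular":[0,0,-1],"gripper":1},
  {"travel":[-0.162,-0.95,0.3],"angular":[0,0,-1],"gripper":1},
  {"travel":[-0.162,-0.95,0.3],"angular":[0,0,-1],"gripper":1},
  {"travel":[-0.162,-0.95,0.3],"angular":[0,0,-1],"gripper":1},
])

```text
t: 4.8
tool_pos: [0.5268, -0.1623, 0.1661]
tool_rot: [-1.6, -2.703, -0.004]
contact_force: [1.5, -0.5, 0.8]
opening: 0.0853
grip_force: 0.0
```

Request:
step_arm([
  {"travel":[0,0,0],"angular":[0,0,0],"gripper":1},
  {"travel":[0,0,0],"angular":[0,0,0],"gripper":1},
])

```text
t: 5.0
tool_pos: [0.5272, -0.1618, 0.166]
tool_rot: [-1.603, -2.701, -0.003]
contact_force: [-0.3, -0.3, 0.0]
opening: 0.0852
grip_force: 0.0
```

```bash
python3 - <<'E'
from h import *
o=ctrl.get_obs(); R=cv2.Rodrigues(o['tool_rot'])[0]
print(o['t'],o['tool_pos'],R[:,1], np.degrees(np.arctan2(R[1,1],R[0,1])), o['q'],R[:,2])
d=cam('top')
save('z2',cv2.resize(d['img'][110:190,80:160],(400,400),interpolation=cv2.INTER_CUBIC))
E
```

```text
5.0 [ 0.52717453 -0.16176166  0.16598217] [0.87776115 0.47909686 0.00125118] 28.626457274232468 [-0.43370583 -0.07317215  1.84883982  0.00202066  1.36649475 -0.93374331] [ 3.14841684e-04  2.03470722e-03 -9.99997880e-01]
```

View pics/z2.png

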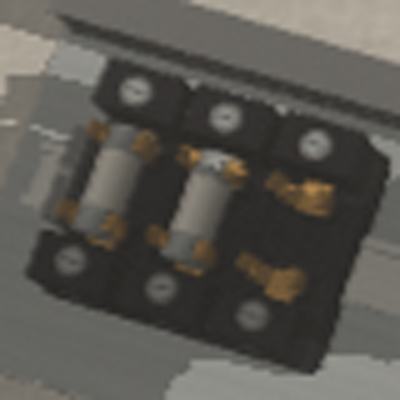

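The base now sits flush, its screws at zoom (316,143) and (252,315), evenly pitched with its neighbours. On to hover over the thick fuse.

Request:
step_arm([
  {"travel":[-0.057,-0.34,0.05],"angular":[0,0,-0.451],"gripper":1},
  {"travel":[-0.057,-0.34,0.05],"angular":[0,0,-0.451],"gripper":1},
  {"travel":[-0.057,-0.34,0.05],"angular":[0,0,-0.451],"gripper":1},
  {"travel":[-0.057,-0.34,0.05],"angular":[0,0,-0.451],"gripper":1},
  {"travel":[-0.057,-0.34,0.05],"angular":[0,0,-0.451],"gripper":1},
  {"travel":[-0.057,-0.34,0.05],"angular":[0,0,-0.451],"gripper":1},
  {"travel":[-0.057,-0.34,0.05],"angular":[0,0,-0.451],"gripper":1},
])

```text
t: 5.75
tool_pos: [0.4937, -0.3633, 0.1954]
tool_rot: [-2.048, -2.38, -0.002]
contact_force: [-0.2, -0.7, -0.2]
opening: 0.0852
grip_force: 0.0
```

```bash
python3 - <<'E'
from h import *
w=cam('wrist'); np.save('w2.npy',w,allow_pickle=True); save('w2',w['img'])
o=ctrl.get_obs(); print(o['tool_pos'],proj(w,(.4932,-.3662,.0157)),proj(w,(.487,-.321,.026)))
E
```

```text
[ 0.49365965 -0.36316032  0.19551815] [252.85163602 180.00758331] [253.34730438 142.44467605]
```

View pics/w2.png

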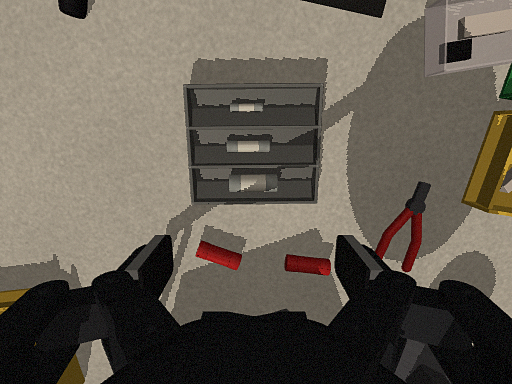

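The wrist view shows the thick fuse in the lane nearest the bottom, spanning x 229–278 at row 183. The mid fuse is at (248,146) and the thin one at (246,107).

```bash
python3 - <<'E'
from h import *
d=np.load('w2.npy',allow_pickle=True).item(); o=ctrl.get_obs()
a=onz(d,229,183,.0157);b=onz(d,278,183,.0157);c=(a+b)/2;v=b-a
print(a,b,c,np.linalg.norm(v),np.degrees(np.arctan2(v[1],v[0])))
q=[onz(d,*p,.026) for p in [(184,85),(323,85),(318,203),(193,203)]]
print(q,np.mean(q,0))
R=cv2.Rodrigues(o['tool_rot'])[0]; print(np.degrees(np.arctan2(R[1,1],R[0,1])))
print((c-o['tool_pos'])/.6)
g=cv2.cvtColor(d['img'],cv2.COLOR_RGB2GRAY); print(g[180:187,222:286].mean(0).astype(int)); print(g[166:204,235],g[166:204,270])
E
```

```text
[ 0.46502087 -0.37422475  0.0157    ] [ 0.52404422 -0.36529305  0.0157    ] [ 0.49453254 -0.3697589   0.0157    ] 0.059695323484219645 8.604991400296369
[array([ 0.40402902, -0.27193479,  0.026     ]), array([ 0.55208814, -0.24956377,  0.026     ]), array([ 0.57456224, -0.38024003,  0.026     ]), array([ 0.4259337 , -0.40273901,  0.026     ])] [ 0.48915328 -0.3261194   0.026     ]
8.61105795030151
[ 0.00145482 -0.01099764 -0.29969691]
[ 59  58  58  60  57  60  47 122 119 116 114 113 112 112 112 112 112 107
 106 166 163 163 162 162 163 164 164 168 143 142 144 144 128 128 117 113
 114 114 116 113 115 115 115 120  65  75  78  78  80  81  80  81  81  80
  81  73  61  63  58  62  61  58  62  62]
[ 90  93  31  43  46  47  42  41  53  67  75  80  82  88  96 108 107 111
 116 122 129 129 126 134 124 118  62  63  68  64  64  68  42  35  31  52
  51  36] [ 91 102  36  39  41  47  46  41  61  67  73  77  80  83  87  85  82  83
  77  75  73  66  63  47 134  99  60  66  65  67  70  61  37  29  35  59
  85  78]
```

Request:
step_arm([
  {"travel":[0.001,-0.01,-0.08],"angular":[0,0,0],"gripper":1},
  {"travel":[0.001,-0.01,-0.16],"angular":[0,0,0],"gripper":1},
  {"travel":[0.001,-0.01,-0.23],"angular":[0,0,0],"gripper":1},
  {"travel":[0.001,-0.01,-0.28],"angular":[0,0,0],"gripper":1},
  {"travel":[0.001,-0.01,-0.312],"angular":[0,0,0],"gripper":1},
  {"travel":[0.001,-0.01,-0.312],"angular":[0,0,0],"gripper":1},
  {"travel":[0.001,-0.01,-0.312],"angular":[0,0,0],"gripper":1},
])

```text
t: 6.5
tool_pos: [0.4942, -0.3703, 0.0095]
tool_rot: [-2.049, -2.381, -0.0]
contact_force: [0.7, -0.1, 1.2]
opening: 0.0855
grip_force: 0.0
```

Request:
step_arm([
  {"travel":[0,0,0],"angular":[0,0,0],"gripper":0.8},
  {"travel":[0,0,0],"angular":[0,0,0],"gripper":0.74},
  {"travel":[0,0,0],"angular":[0,0,0],"gripper":0.6},
  {"travel":[0,0,0],"angular":[0,0,0],"gripper":0.6},
  {"travel":[0,0,0],"angular":[0,0,0],"gripper":0.6},
  {"travel":[0,0,0],"angular":[0,0,0],"gripper":0.6},
], squeeze=40)

```text
t: 7.1
tool_pos: [0.4949, -0.3725, 0.0117]
tool_rot: [2.05, 2.377, 0.001]
contact_force: [-0.4, 2.2, 7.1]
opening: 0.0568
grip_force: 42.8
```

Request:
step_arm([
  {"travel":[0,0,0.01],"angular":[0,0,0],"gripper":0.6},
  {"travel":[0,0,0.04],"angular":[0,0,0],"gripper":0.6},
  {"travel":[0,0,0.09],"angular":[0,0,0],"gripper":0.6},
  {"travel":[0,0,0.15],"angular":[0,0,0],"gripper":0.6},
  {"travel":[0,0,0.15],"angular":[0,0,0],"gripper":0.6},
])

```text
t: 7.6
tool_pos: [0.4965, -0.3746, 0.1062]
tool_rot: [2.044, 2.371, -0.001]
contact_force: [-0.1, -0.8, -0.4]
opening: 0.0564
grip_force: 42.9
```

```bash
python3 - <<'E'
from h import *
w=cam('wrist'); np.save('w3.npy',w,allow_pickle=True); save('w3',w['img'])
o=ctrl.get_obs(); R=cv2.Rodrigues(o['tool_rot'])[0]; print(o['tool_pos'],o['opening'],o['grip_force'],np.degrees(np.arctan2(R[1,1],R[0,1])))
E
```

```text
[ 0.49532384 -0.37349345  0.10340239] 0.056809884729987235 42.90338695049286 8.451096868705198
```

View pics/w3.png

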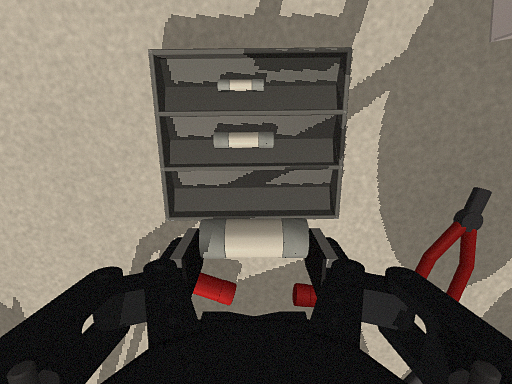

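The thick fuse is held between the pads, centred at (254,238). The mid and thin fuses are still in their lanes. Carrying it to the mat, turned parallel to the seat.

Request:
step_arm([
  {"travel":[0.002,0.07,0],"angular":[0,0,-0.1],"gripper":0.6},
  {"travel":[0.003,0.14,0],"angular":[0,0,-0.25],"gripper":0.6},
  {"travel":[0.005,0.21,0],"angular":[0,0,-0.4],"gripper":0.6},
  {"travel":[0.008,0.28,0],"angular":[0,0,-0.552],"gripper":0.6},
  {"travel":[0.008,0.35,0],"angular":[0,0,-0.552],"gripper":0.6},
  {"travel":[0.008,0.41,0],"angular":[0,0,-0.552],"gripper":0.6},
  {"travel":[0.008,0.45,0],"angular":[0,0,-0.552],"gripper":0.6},
  {"travel":[0.008,0.456,0],"angular":[0,0,-0.552],"gripper":0.6},
  {"travel":[0.008,0.456,-0.05],"angular":[0,0,-0.552],"gripper":0.6},
  {"travel":[0.008,0.456,-0.09],"angular":[0,0,-0.552],"gripper":0.6},
])

```text
t: 8.65
tool_pos: [0.4983, -0.0985, 0.0443]
tool_rot: [2.515, 1.882, -0.001]
contact_force: [0.5, 0.3, -1.3]
opening: 0.0565
grip_force: 42.9
```

Request:
step_arm([
  {"travel":[0,0,0],"angular":[0,0,0],"gripper":0.6},
  {"travel":[0,0,0],"angular":[0,0,0],"gripper":0.6},
  {"travel":[0,0,0],"angular":[0,0,0],"gripper":0.6},
])

```text
t: 8.95
tool_pos: [0.4993, -0.0989, 0.0466]
tool_rot: [2.514, 1.88, 0.002]
contact_force: [0.5, -0.4, 0.1]
opening: 0.0568
grip_force: 43.0
```

Request:
step_arm([
  {"travel":[0,0,-0.02],"angular":[0,0,0],"gripper":0.6},
  {"travel":[0,0,-0.035],"angular":[0,0,0],"gripper":0.6},
  {"travel":[0,0,-0.045],"angular":[0,0,0],"gripper":0.6},
  {"travel":[0,0,-0.052],"angular":[0,0,0],"gripper":0.6},
  {"travel":[0,0,-0.056],"angular":[0,0,0],"gripper":0.6},
  {"travel":[0,0,-0.058],"angular":[0,0,0],"gripper":0.6},
  {"travel":[0,0,-0.058],"angular":[0,0,0],"gripper":0.6},
  {"travel":[0,0,-0.058],"angular":[0,0,0],"gripper":0.6},
])

```text
t: 9.75
tool_pos: [0.4987, -0.0982, 0.0109]
tool_rot: [2.515, 1.882, 0.0]
contact_force: [0.7, -0.8, -0.3]
opening: 0.0567
grip_force: 43.1
```

Nearly there; lowering by 1 mm steps until it touches.

Request:
step_arm([
  {"travel":[0,0,-0.0015],"angular":[0,0,0],"gripper":0.6},
  {"travel":[0,0,-0.0015],"angular":[0,0,0],"gripper":0.6},
])

```text
t: 9.95
tool_pos: [0.4988, -0.0982, 0.01]
tool_rot: [2.515, 1.882, 0.001]
contact_force: [0.6, -0.0, -0.3]
opening: 0.0566
grip_force: 43.1
```

Request:
step_arm([
  {"travel":[0,0,-0.0015],"angular":[0,0,0],"gripper":0.6},
  {"travel":[0,0,-0.0015],"angular":[0,0,0],"gripper":0.6},
])

```text
t: 10.15
tool_pos: [0.4988, -0.0983, 0.0099]
tool_rot: [2.515, 1.882, -0.0]
contact_force: [-3.1, 0.3, 6.3]
opening: 0.0572
grip_force: 43.8
```

Touched at the predicted height (6 N). Releasing and rising, then looking.

Request:
step_arm([
  {"travel":[0,0,0],"angular":[0,0,0],"gripper":0.75},
  {"travel":[0,0,0],"angular":[0,0,0],"gripper":0.9},
  {"travel":[0,0,0],"angular":[0,0,0],"gripper":1},
  {"travel":[0,0,0],"angular":[0,0,0],"gripper":1},
  {"travel":[0,0,0.05],"angular":[0,0,0],"gripper":1},
  {"travel":[0,0,0.12],"angular":[0,0,0],"gripper":1},
  {"travel":[0,0,0.2],"angular":[0,0,0],"gripper":1},
  {"travel":[0,0,0.2],"angular":[0,0,0],"gripper":1},
  {"travel":[0,0,0.2],"angular":[0,0,0],"gripper":1},
])

```text
t: 11.05
tool_pos: [0.4996, -0.0985, 0.1306]
tool_rot: [2.513, 1.88, 0.003]
contact_force: [-0.2, 1.3, -0.5]
opening: 0.0854
grip_force: 0.0
```

```bash
cat > loc.py <<'E'
from h import *
w=cam('wrist'); np.save('w4.npy',w,allow_pickle=True)
o=ctrl.get_obs(); R=cv2.Rodrigues(o['tool_rot'])[0]; print(o['tool_pos'],o['opening'],np.degrees(np.arctan2(R[1,1],R[0,1])))
p=proj(w,(.4988,-.0983,.014)); print('expect',p)
im=w['img'].astype(int); m=((im.max(2)>75)).astype(np.uint8)
n,l,s,c=cv2.connectedComponentsWithStats(m)
for i in range(1,n):
    if s[i,4]>150 and abs(c[i]-p).max()<60:
        r=cv2.minAreaRect(np.argwhere(l==i)[:,::-1].astype(np.float32)); b=cv2.boxPoints(r)
        q=np.array([onz(w,*x,.014) for x in b])[:,:2]; e=q[1]-q[0]; f=q[2]-q[1]; 
        g=e if np.hypot(*e)>np.hypot(*f) else f
        print(s[i],r,'ctr',onz(w,*r[0],.014),np.hypot(*e),np.hypot(*f),np.degrees(np.arctan2(g[1],g[0])))
E
python3 loc.py
```

```text
[ 0.49828552 -0.09802312  0.12858529] 0.08572285335303718 -16.377392281418846
expect [252.03908819 190.13399482]
[     0      0    512    326 117852] ((255.5, 162.5), (325.0, 511.0), 90.0) ctr [ 0.50973248 -0.07300978  0.014     ] 0.42460695384909963 0.3317054342564411 -16.291333958961317
[ 222  177   61   22 1279] ((252.0, 187.5), (21.0, 60.0), 90.0) ctr [ 0.49951939 -0.09572779  0.014     ] 0.05842268090320932 0.021256255741267965 -16.406287769227813
```

The fuse lies on the mat at (0.4995, -0.0957), yaw -16.4°, 58.4×21.3 mm as it should. Turning 90° to grip it across its middle.

Request:
step_arm([
  {"travel":[0.002,0.004,0],"angular":[0,0,1],"gripper":1},
  {"travel":[0.002,0.004,0],"angular":[0,0,1],"gripper":1},
  {"travel":[0.002,0.004,0],"angular":[0,0,1],"gripper":1},
  {"travel":[0.002,0.004,0],"angular":[0,0,1],"gripper":1},
  {"travel":[0.002,0.004,0],"angular":[0,0,1],"gripper":1},
  {"travel":[0.002,0.004,0],"angular":[0,0,1],"gripper":1},
])

```text
t: 11.7
tool_pos: [0.4981, -0.0952, 0.126]
tool_rot: [-1.597, -2.7, 0.001]
contact_force: [0.3, 0.3, 0.5]
opening: 0.0854
grip_force: 0.0
```

Request:
step_arm([
  {"travel":[0,0,0],"angular":[0,0,1],"gripper":1},
  {"travel":[0,0,0],"angular":[0,0,1],"gripper":1},
  {"travel":[0,0,0],"angular":[0,0,1],"gripper":1},
  {"travel":[0,0,0],"angular":[0,0,1],"gripper":1},
  {"travel":[0,0,0],"angular":[0,0,1],"gripper":1},
  {"travel":[0,0,0],"angular":[0,0,1],"gripper":1},
  {"travel":[0,0,0],"angular":[0,0,1],"gripper":1},
])

```text
t: 12.4
tool_pos: [0.4982, -0.0952, 0.1263]
tool_rot: [-0.447, -3.105, -0.001]
contact_force: [0.3, 0.2, -0.1]
opening: 0.085
grip_force: 0.0
```

```bash
python3 loc.py
```

```text
[ 0.49840747 -0.09529184  0.12661953] 0.08550290284944048 73.56675783969901
expect [251.15017413 193.33827973]
[ 243  165   23   61 1289] ((253.99996948242188, 194.99998474121094), (59.99999237060547, 21.999996185302734), 90.0) ctr [ 0.50118672 -0.09611108  0.014     ] 0.020831687197466604 0.06052996831214662 -15.767054068183167
```

Request:
step_arm([
  {"travel":[0.003,-0.001,-0.07],"angular":[0,0,0],"gripper":1},
  {"travel":[0.003,-0.001,-0.13],"angular":[0,0,0],"gripper":1},
  {"travel":[0.003,-0.001,-0.17],"angular":[0,0,0],"gripper":1},
  {"travel":[0.003,-0.001,-0.198],"angular":[0,0,0],"gripper":1},
  {"travel":[0.003,-0.001,-0.2],"angular":[0,0,0],"gripper":0.8},
  {"travel":[0.003,-0.001,-0.2],"angular":[0,0,0],"gripper":0.6},
  {"travel":[0.003,-0.001,-0.2],"angular":[0,0,0],"gripper":0.45},
])

```text
t: 13.15
tool_pos: [0.5023, -0.0966, 0.0098]
tool_rot: [0.448, 3.108, -0.001]
contact_force: [0.9, 0.5, 0.5]
opening: 0.0439
grip_force: 0.0
```

Request:
step_arm([
  {"travel":[0,0,0],"angular":[0,0,0],"gripper":0.35},
  {"travel":[0,0,0],"angular":[0,0,0],"gripper":0.3},
  {"travel":[0,0,0],"angular":[0,0,0],"gripper":0.1},
  {"travel":[0,0,0],"angular":[0,0,0],"gripper":0.1},
  {"travel":[0,0,0],"angular":[0,0,0],"gripper":0.1},
  {"travel":[0,0,0],"angular":[0,0,0],"gripper":0.1},
], squeeze=60)

```text
t: 13.75
tool_pos: [0.5024, -0.0966, 0.01]
tool_rot: [0.447, 3.108, -0.0]
contact_force: [-0.5, 0.4, 6.2]
opening: 0.0196
grip_force: 58.9
```

The opening of 19.6 mm reads a bit small for a 22 mm fuse, so I may be pinching above the axis. Reopening and regripping 5 mm lower.

Request:
step_arm([
  {"travel":[0,0,0],"angular":[0,0,0],"gripper":0.3},
  {"travel":[0,0,0],"angular":[0,0,0],"gripper":0.45},
  {"travel":[0,0,-0.004],"angular":[0,0,0],"gripper":0.45},
  {"travel":[0,0,-0.007],"angular":[0,0,0],"gripper":0.45},
  {"travel":[0,0,-0.007],"angular":[0,0,0],"gripper":0.45},
])

```text
t: 14.25
tool_pos: [0.5009, -0.0961, 0.0039]
tool_rot: [-0.447, -3.108, -0.0]
contact_force: [0.1, 0.1, -0.7]
opening: 0.0384
grip_force: 0.0
```

Request:
step_arm([
  {"travel":[0,0,0],"angular":[0,0,0],"gripper":0.32},
  {"travel":[0,0,0],"angular":[0,0,0],"gripper":0.28},
  {"travel":[0,0,0],"angular":[0,0,0],"gripper":0.1},
  {"travel":[0,0,0],"angular":[0,0,0],"gripper":0.1},
  {"travel":[0,0,0],"angular":[0,0,0],"gripper":0.1},
  {"travel":[0,0,0],"angular":[0,0,0],"gripper":0.1},
], squeeze=60)

```text
t: 14.85
tool_pos: [0.5017, -0.0964, 0.0049]
tool_rot: [0.447, 3.109, -0.0]
contact_force: [-0.8, 0.0, 2.8]
opening: 0.0199
grip_force: 58.7
```

Same reading, so it is just pad compliance; the grip is good with the axis 9 mm above the TCP. Lifting and moving to a view point just beyond the seat.

Request:
step_arm([
  {"travel":[0,0,0.03],"angular":[0,0,0],"gripper":0.1},
  {"travel":[0,0,0.09],"angular":[0,0,0],"gripper":0.1},
  {"travel":[0.02,0.04,0.15],"angular":[0,0,0],"gripper":0.1},
  {"travel":[0.04,0.1,0.2],"angular":[0,0,0],"gripper":0.1},
  {"travel":[0.07,0.17,0.24],"angular":[0,0,0],"gripper":0.1},
  {"travel":[0.1,0.24,0.27],"angular":[0,0,0],"gripper":0.1},
  {"travel":[0.13,0.32,0.3],"angular":[0,0,0],"gripper":0.1},
  {"travel":[0.16,0.4,0.31],"angular":[0,0,0],"gripper":0.1},
  {"travel":[0.19,0.47,0.31],"angular":[0,0,0],"gripper":0.1},
  {"travel":[0.217,0.533,0.31],"angular":[0,0,0],"gripper":0.1},
])

```text
t: 15.85
tool_pos: [0.6321, 0.226, 0.1906]
tool_rot: [0.446, 3.109, 0.0]
contact_force: [-0.0, -0.5, -0.5]
opening: 0.0198
grip_force: 58.9
```

Request:
step_arm([
  {"travel":[0,0,0],"angular":[0,0,0],"gripper":0.1},
  {"travel":[0,0,0],"angular":[0,0,0],"gripper":0.1},
  {"travel":[0,0,0],"angular":[0,0,0],"gripper":0.1},
])

```text
t: 16.15
tool_pos: [0.6312, 0.2227, 0.1899]
tool_rot: [-0.448, -3.108, 0.001]
contact_force: [-1.0, -0.3, -1.0]
opening: 0.0198
grip_force: 59.0
```

```bash
python3 - <<'E'
from h import *
w=cam('wrist'); np.save('w5.npy',w,allow_pickle=True); im=w['img']
o=ctrl.get_obs(); R=cv2.Rodrigues(o['tool_rot'])[0]; print(o['t'],o['tool_pos'],o['opening'],np.degrees(np.arctan2(R[1,1],R[0,1])))
print(proj(w,(.598,.2335,.05)))
save('w5',cv2.resize(im[60:300,140:400],(780,720))[:600])
E
```

```text
16.2 [0.63121361 0.22240033 0.19016251] 0.019498189404248342 73.55337131859619
[255.08665219 152.37479647]
```

View pics/w5.png

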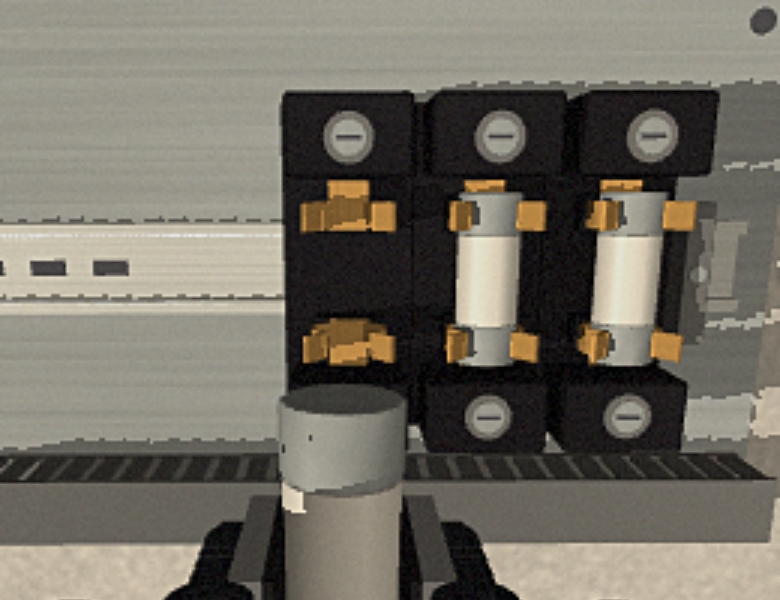

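The view is clear. The empty base's clips are at crop (348,205) and (349,343), the near screws at (348,136) and (500,136), and the neighbour fuse spans (457–521, 192–365). The held fuse shows at (342,440).

```bash
python3 - <<'E'
from h import *
w=np.load('w5.npy',allow_pickle=True).item(); a=np.radians(-16.4); X=np.array([np.cos(a),np.sin(a)]);Y=np.array([-X[1],X[0]])
P=lambda u,v,z:(lambda p:np.round(1e3*np.array([p@X,p@Y]),1))(onz(w,140+(u+.5)/3-.5,60+(v+.5)/3-.5,z)[:2])
print('clips',*[P(u,v,.066) for u,v in [(301,216),(396,216),(303,348),(396,348)]])
print('screws',P(348,136,.062),P(500,136,.062),P(653,136,.062),'far',P(488,417,.062),P(627,417,.062))
print('nb fuse',P(457,215,.05),P(521,215,.05),P(457,340,.05),P(518,340,.05),'ends top z.061',P(489,192,.055),P(489,365,.055))
print('shroud sides',P(283,92,.062),P(413,92,.062))
t=ctrl.get_obs()['tool_pos'][:2]; print('tcp',1e3*t@X,1e3*t@Y)
print('held fuse', P(279,400,.19+.0091),P(405,400,.199))
E
```

```text
clips [486.3 378.3] [486.3 408.6] [529.2 378.4] [529.2 409.4]
screws [461.7 393.3] [461.8 441.4] [461.8 489.8] far [554.2 441.9] [554.2 490. ]
nb fuse [486.5 430.3] [486.5 452. ] [529.4 431.9] [529.4 453.4] ends top z.061 [478.9 439.9] [537.3 442.7]
shroud sides [448.7 372.9] [448.7 413.6]
tcp 542.7392042638778 391.56951748949274
held fuse [512.5 380.7] [512.5 402.1]
```

Seat found at X=508, Y=393.5 mm; clips, screws and the neighbour minus 48 mm agree within 0.5 mm. The hand-to-eye check on the held fuse also agrees. Moving above the seat.

Request:
step_arm([
  {"travel":[-0.052,0.019,0],"angular":[0,0,0.008],"gripper":0.1},
  {"travel":[-0.052,0.019,-0.06],"angular":[0,0,0.008],"gripper":0.1},
  {"travel":[-0.052,0.019,-0.12],"angular":[0,0,0.008],"gripper":0.1},
  {"travel":[-0.052,0.019,-0.17],"angular":[0,0,0.008],"gripper":0.1},
  {"travel":[-0.052,0.019,-0.19],"angular":[0,0,0.008],"gripper":0.1},
  {"travel":[-0.052,0.019,-0.19],"angular":[0,0,0.008],"gripper":0.1},
  {"travel":[-0.052,0.019,-0.19],"angular":[0,0,0.008],"gripper":0.1},
])

```text
t: 16.9
tool_pos: [0.6015, 0.2346, 0.0782]
tool_rot: [0.439, 3.109, 0.001]
contact_force: [0.0, 0.4, -0.0]
opening: 0.0198
grip_force: 59.0
```

```bash
cat > st.py <<'E'
from h import *
a=np.radians(-16.4); X=np.array([np.cos(a),np.sin(a)]);Y=np.array([-X[1],X[0]])
o=ctrl.get_obs(); R=cv2.Rodrigues(o['tool_rot'])[0]; t=o['tool_pos']; e=np.array([.5095,.3937])-[t[:2]@X,t[:2]@Y]
print(o['t'],t,'err XY mm',1e3*e,'fix units',(e[0]*X+e[1]*Y)/.6,'yaw',np.degrees(np.arctan2(R[1,1],R[0,1])),o['contact_force'],o['opening'])
E
python3 st.py
```

```text
16.9 [0.6014628  0.23458513 0.07824354] err XY mm [-1.25856276 -1.15867362] fix units [-0.0025575  -0.00126031] yaw 73.9353982874521 [ 0.04722651  0.42048754 -0.00335324] 0.01980453171194673
```

Request:
step_arm([
  {"travel":[-0.002,-0.001,0],"angular":[0,0,0],"gripper":0.1},
  {"travel":[-0.002,-0.001,-0.01],"angular":[0,0,0],"gripper":0.1},
  {"travel":[-0.002,-0.001,-0.02],"angular":[0,0,0],"gripper":0.1},
  {"travel":[-0.002,-0.001,-0.028],"angular":[0,0,0],"gripper":0.1},
  {"travel":[-0.002,-0.001,-0.028],"angular":[0,0,0],"gripper":0.1},
  {"travel":[-0.002,-0.001,-0.028],"angular":[0,0,0],"gripper":0.1},
], squeeze=90)

```text
t: 17.5
tool_pos: [0.599, 0.2343, 0.0594]
tool_rot: [-0.438, -3.11, 0.001]
contact_force: [0.2, 0.0, -0.6]
opening: 0.019
grip_force: 88.9
```

```bash
python3 st.py
```

```text
17.5 [0.59901694 0.23426189 0.05940825] err XY mm [ 0.99651976 -0.15802228] fix units [ 0.00151893 -0.00072159] yaw 73.98650025842161 [ 0.1598923   0.0025617  -0.62434056] 0.019014975429467673
```

Aligned within 1 mm and just above the clip mouths. Pressing down in small steps.

Request:
step_arm([
  {"travel":[0,0,-0.005],"angular":[0,0,0],"gripper":0.1},
  {"travel":[0,0,-0.008],"angular":[0,0,0],"gripper":0.1},
  {"travel":[0,0,-0.008],"angular":[0,0,0],"gripper":0.1},
])

```text
t: 17.8
tool_pos: [0.6005, 0.2344, 0.0573]
tool_rot: [0.437, 3.109, 0.001]
contact_force: [-2.1, -1.9, 7.4]
opening: 0.0187
grip_force: 89.9
```

Request:
step_arm([
  {"travel":[0,0,-0.004],"angular":[0,0,0],"gripper":0.1},
  {"travel":[0,0,-0.008],"angular":[0,0,0],"gripper":0.1},
  {"travel":[0,0,-0.008],"angular":[0,0,0],"gripper":0.1},
])

```text
t: 18.1
tool_pos: [0.6023, 0.2343, 0.0549]
tool_rot: [0.437, 3.105, 0.001]
contact_force: [-0.9, -3.4, 13.6]
opening: 0.0187
grip_force: 90.8
```

Request:
step_arm([
  {"travel":[0,0,-0.004],"angular":[0,0,0],"gripper":0.1},
  {"travel":[0,0,-0.008],"angular":[0,0,0],"gripper":0.1},
  {"travel":[0,0,-0.008],"angular":[0,0,0],"gripper":0.1},
])

```text
t: 18.4
tool_pos: [0.6034, 0.2339, 0.0505]
tool_rot: [0.436, 3.102, 0.001]
contact_force: [0.9, -4.3, 11.5]
opening: 0.0187
grip_force: 90.6
```

Request:
step_arm([
  {"travel":[0,0,-0.004],"angular":[0,0,0],"gripper":0.1},
  {"travel":[0,0,-0.008],"angular":[0,0,0],"gripper":0.1},
  {"travel":[0,0,-0.008],"angular":[0,0,0],"gripper":0.1},
])

```text
t: 18.7
tool_pos: [0.6002, 0.234, 0.0409]
tool_rot: [0.438, 3.109, 0.0]
contact_force: [2.9, -1.9, 0.1]
opening: 0.0185
grip_force: 89.3
```

Snapped in at z=0.041, the predicted home height. A little more press to seat it on the saddle.

Request:
step_arm([
  {"travel":[0,0,-0.003],"angular":[0,0,0],"gripper":0.1},
  {"travel":[0,0,-0.003],"angular":[0,0,0],"gripper":0.1},
  {"travel":[0,0,-0.003],"angular":[0,0,0],"gripper":0.1},
])

```text
t: 19.0
tool_pos: [0.6003, 0.234, 0.0408]
tool_rot: [0.437, 3.109, -0.001]
contact_force: [-0.8, -3.7, 8.4]
opening: 0.019
grip_force: 90.3
```

Request:
step_arm([
  {"travel":[0,0,-0.003],"angular":[0,0,0],"gripper":0.1},
  {"travel":[0,0,-0.003],"angular":[0,0,0],"gripper":0.1},
  {"travel":[0,0,-0.003],"angular":[0,0,0],"gripper":0.1},
])

```text
t: 19.3
tool_pos: [0.6004, 0.2341, 0.0406]
tool_rot: [0.437, 3.11, -0.002]
contact_force: [-5.3, -3.9, 16.5]
opening: 0.019
grip_force: 91.2
```

Firmly on the saddle (stiff, 16 N). Releasing with limited opening, then rising to check.

Request:
step_arm([
  {"travel":[0,0,0.006],"angular":[0,0,0],"gripper":0.1},
  {"travel":[0,0,0.006],"angular":[0,0,0],"gripper":0.3},
  {"travel":[0,0,0.006],"angular":[0,0,0],"gripper":0.38},
  {"travel":[0,0,0.006],"angular":[0,0,0],"gripper":0.38},
  {"travel":[0,0,0.04],"angular":[0,0,0],"gripper":0.38},
  {"travel":[0,0,0.1],"angular":[0,0,0],"gripper":0.38},
  {"travel":[0.03,-0.01,0.18],"angular":[0,0,0],"gripper":0.2},
  {"travel":[0.06,-0.02,0.25],"angular":[0,0,0],"gripper":0},
  {"travel":[0.06,-0.02,0.25],"angular":[0,0,0],"gripper":0},
  {"travel":[0.06,-0.02,0.25],"angular":[0,0,0],"gripper":0},
])

```text
t: 20.3
tool_pos: [0.6362, 0.2225, 0.1888]
tool_rot: [0.438, 3.108, 0.002]
contact_force: [-0.7, -0.1, -0.5]
opening: 0.0003
grip_force: 0.0
```

```bash
python3 - <<'E'
from h import *
w=cam('wrist'); np.save('w6.npy',w,allow_pickle=True); im=w['img']
save('w6',cv2.resize(im[60:260,140:400],(780,600)))
E
```

```text
(no output)
```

View pics/w6.png

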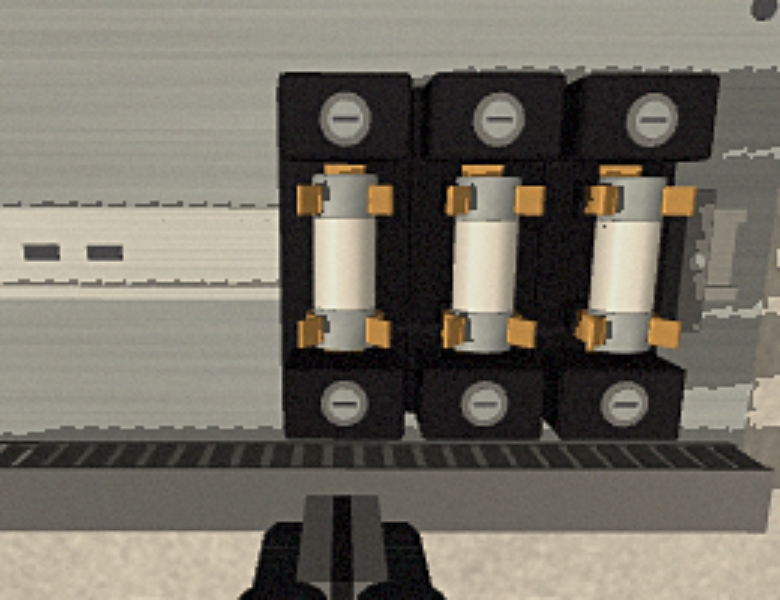

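The fuse sits in both clips like its neighbours: ends at rows 173–350 against 176–352, screws at u=344.5, 498.5 and 652. Checking flushness with sub-pixel screw centroids.

```bash
python3 - <<'E'
from h import *
a=np.radians(-16.4); X=np.array([np.cos(a),np.sin(a)]);Y=np.array([-X[1],X[0]])
w=np.load('w6.npy',allow_pickle=True).item(); g=cv2.cvtColor(w['img'],cv2.COLOR_RGB2GRAY)
for row in (119,404):
    r=[]
    for u in ((344,498,652) if row==119 else (344,485,625)):
        x,y=round(140+u/3),round(60+row/3); k=g[y-10:y+11,x-10:x+11]; m=cv2.moments((k>70).astype(np.uint8),True)
        r.append(onz(w,x-10+m['m10']/m['m00'],y-10+m['m01']/m['m00'],.062)[:2]@Y*1e3)
    print(r,np.diff(r))
E
```

```text
[np.float64(393.37168023991165), np.float64(441.48679921916687), np.float64(489.6518562110682)] [48.11511898 48.16505699]
[np.float64(393.58991096484345), np.float64(441.7718525579673), np.float64(489.8613033840121)] [48.18194159 48.08945083]
```

Pitch is 48.1 mm for both pairs, so the base is flush. The thin fuses were seen in the tray after the pick-up, and the arm is clear. Handing in.

```bash
python3 -c "
from station import ctrl
print(ctrl.finish_job())"
```

```text
the job is handed in; nothing more can be done
None
```

I handed the job in after about 20 s of robot time. The base measures flush with its neighbour, the thickest fuse is snapped home in both clips after being laid on the mat, and the two thinner fuses are still in the tray. The hand-in gave no verdict back.

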